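# Key the cutter's cover onto its pin

## Task

The round white cover of the vegetable cutter lies loose on its stiff seal, turned the wrong way. Without gripping or lifting it, push it round by its fins with the fingertips until the notch in its rim stands over the pin on the drum, then press down on the boss in its middle until it is fully home, flat on the drum with the pin in the notch. Take the hand away and leave the tray, the jar and the label roll where they stand.

Things in the scene. Friction and masses are not known exactly. Their poses are not given: they have to be found in the camera images.
- machine: Low vegetable cutter, fixed. Origin: on the axis of its round dark steel drum, at worktop height; z up, +y to the pin, +x to the white motor housing, -y to the steel chute. Drum 180 mm across, flat top 110 mm above the worktop. Housing reaches 240 mm from the axis, 150 mm wide, 104 mm high; chute 160 mm out, 90 mm high. A fixed stud in the cover's hub keeps the cover centred on the axis within about 1.5 mm.
- pin (a point): Locating pin: plain brass rod 9 mm thick, lying radially on the drum top on the machine's +y side, 68 to 87 mm from the axis; its round back is 7 mm above the drum top (117 mm above the worktop). Its outer 9 mm always shows beyond the cover's edge. This point: 71 mm from the axis, 113 mm above the worktop.
- cover: Loose white plastic disc 156 mm across, 6 mm thick, 0.20 to 0.30 kg. Origin: centre of its underside; z up, +y to its notch. Starts level on the seal, underside 118 mm above the worktop (disc top 124 mm), notch 46 to 180 degrees from the pin, either way round. Turns with 1 to 4 N at a fin, stays where left. Seated: underside 110 mm above the worktop, axes parallel to the machine's.
- notch (a point): Middle of the one notch in the cover's rim (18 mm wide at the rim, 15 mm at its bottom, 14 mm deep): 71 mm from the cover's centre along its +y, 3 mm above its underside. It stands straight above pin when the cover is rightly turned; the cover goes home only within about 2.5 degrees of that, else its rim catches on the pin and it only tips.
- fin_a (a point): Top centre of the upright radial fin on the cover's +x side: 46 mm from the cover's centre, 26 mm above its underside (144 mm above the worktop at the start). The fin runs from 30 to 62 mm from the centre, is 8 mm thick and rises 20 mm above the disc.
- fin_b (a point): The same on the equal fin on the cover's -x side, opposite fin_a. Either fin may be pushed.
- boss (a point): Centre of the flat top of the cover's round boss, 36 mm across, 24 mm above the cover's underside (142 mm above the worktop at the start, 134 mm seated): where to press.
- seal (a joint): Travel of the black seal ring under the cover (42 to 56 mm from the axis): 0 when up, as at the start, 0.008 m when fully down, flush with the drum top. It slides stiffly, without a spring: it goes down under about 6 N pressed on the cover and stays where it is left.
- tray: Bystander: open blue tray 170 x 120 x 28 mm near the chute. Origin: centre of its underside.
- jar: Bystander: jar 66 mm across, 90 mm high. Origin: centre of its underside.
- roll: Bystander: roll of labels standing on end, 90 mm across, 50 mm high, with a 38 mm bore. Origin: centre of its underside.
Things that resemble listed ones, but are neither listed nor needed, are in the scene too. Of the things like the cover, leave any that is brown or orange; of the rest the smaller one is meant.

How it is judged:
By the outcome, as a careful person would: the job done as asked, in the order asked, and still so for the second after the job is handed in, with the robot touching nothing.
It also fails if it takes over 56 s, if anything falls off the work surface, if the arm or the gripper's body presses on something with over 40 N, if the wrist force passes 120 N, or if a joint passes its speed limit or range.

## Robot

A 7-joint arm with a two-finger parallel gripper is mounted at the origin on the work surface. World frame = base frame: x ahead of the robot, y to its left, z up, the work surface at z = 0. Lengths are in m, angles in rad, forces in N, time in s.
With the tool pointing down it reaches from about 0.4 to 0.85 m from the base axis. Payload 10.4 kg.
Tool frame: the origin (TCP) lies on the centre line of the jaws, within the pads' length; the fingertips stand 11 mm ahead of it and the grasp point (between the pads) lies 8 mm behind it (manip.finger_overhang is the distance from the TCP to the fingertips, in m); z points along the fingers, y is the line along which they close (so a half turn about z gives the same grasp; the last joint's range is limited). The gripper opens to 85 mm and grips with 20 to 120 N. Pads are 22 mm wide; open, the fingers measure 114 mm over their backs; the gripper's body (76 mm by 85 mm) begins 54 mm behind the grasp point. The pads swing forward as they close: fully open they stand 13 mm farther back than shut.
Start: joints at [-1.252, 0.332, -0.065, 1.46, 0.022, 1.35, -0.088], TCP at [0.209, 0.589, 0.242] pointing down, gripper open.
Joint ranges: [-2.6, 2.6], [-0.5, 2.12], [-1.47, 1.34], [0.16, 2.42], [-1.27, 4.41], [0.06, 2.06], [-2.6, 2.6]. Speed limits (rad/s): [2.22, 2.22, 2.79, 2.79, 3.14, 3.14, 3.14].

## Interface

Orientations are given as a unit quaternion [x, y, z, w].
In Python, from workcell import manip, imaging, workorder gives the robot as it stands.
- The arm moves only by the tool jog_arm, never from a script. Its argument "deltas" is a list of rows, each an object with "gripper": the opening, from 0 (shut) to 1 (fully open); "offset": the shift along the tool's x, y, z in m, a list of three; "rotation": the turn, a rotation vector about the tool's x, y, z in degrees, a list of three. In form: [{"gripper": gripper, "offset": [tx, ty, tz], "rotation": [ax, ay, az]}, ...]. A call has 1 to 20 rows; each row shifts and turns the commanded pose from where the row before left it, along the tool's axes as they then stand; what a row does not reach is not made up. A row lasts 1/10 s, in which the tool goes at most 50 mm and 8.59 degrees, less where a joint would pass 70% of its speed; a pose out of reach is approached as far as the arm can. A call with a gripper value outside its range is refused whole. The fingers move at their own pace and stop on an object; "newtons" is the grip in N (left out, the last holds). Time passes only in rows, so rows that do not move let the fingers close. It gives the time, the measured TCP pose, the force, the opening and the grip force at its end, in the units of the state.
- manip.get_obs(): the state, without advancing time (a new reading comes with each control period).
- imaging.camera(name): name is "side" or "top" or "wrist"; returns the picture (400x640x3 uint8, blue, green, red); there is no depth.
- imaging.camera_model(name): a dict with "camera_matrix" (3x3 intrinsics, pixels), "world_to_cam" (4x4, takes a point from world to camera coordinates); the wrist camera has in their place "hand_eye" (4x4, takes a point from camera to tool coordinates, whose origin is the TCP and whose axes are the flange's). Camera axes: x right, y up, looking along -z (the intrinsics and any distortion apply to the point x, -y, -z); pixel columns grow to the right and rows downward; lengths in m; the calibration is good to about 2 mm. The wrist camera is an equidistant fisheye: a pixel r from the principal point sees the ray r / f radians off the axis. A picture is of the moment at which its call begins: read the wrist's pose just before it. camera_model takes no time and is no camera call.
- workorder.hand_in(): hands the job in; it is judged then, once.
The state is a dict: "clock": time; "joint_pos": joint angles; "joint_velocities": joint speeds; "tau": joint torques, N m; "position": TCP position; "ee_rot": TCP orientation; "ft_force": force on the tool from outside, world axes, zero at the start; "torque": the same for the moment, N m; "grip_width": opening from 0.0 (shut) to 1.0 (fully open); "grasp_force": force on a finger pad.
Only numpy, scipy, OpenCV 4.12 (cv2) and the standard library are available. Lean on these libraries where they do the work, as an engineer would, in place of code of your own. Each camera call takes 0.05 s, during which the arm holds its last target. There are 200 camera calls.

## Working session

There is one attempt and no reset: what is moved stays moved. The work goes in short steps, Python scripts to look and compute and a tool call to move; the robot and the scene stay as the last step left them, time stands still between calls to the robot, and variables do not carry over. Pictures are saved under pics/ and viewed, at most 10 in all, crops included, and the job is handed in when it is done.

Besides the shell and the picture viewer there is one more tool, called as name([rows], argument=value, ...), one row to a line, values as JSON. jog_arm: Moves the arm, as the interface text tells. Its arguments: {"type":"object","properties":{"deltas":{"type":"array","items":{"type":"object","properties":{"gripper":{"type":"number"},"offset":{"type":"array","items":{"type":"number"}},"rotation":{"type":"array","items":{"type":"number"}}}}},"newtons":{"type":"number"}},"required":["deltas"]}

```bash
mkdir -p pics; ls; python3 - <<'E'
from workcell import manip, imaging
import cv2
for n in("side","top"):
    cv2.imwrite(f"pics/{n}0.png",imaging.camera(n)); m=imaging.camera_model(n); print(n,m)
o=manip.get_obs(); print(o)
E
```

```text
pics
side {'camera_matrix': array([[392.56989194,   0.        , 320.36951714],
       [  0.        , 392.56989194, 194.46879045],
       [  0.        ,   0.        ,   1.        ]]), 'world_to_cam': array([[ 0.9672266 , -0.25389611, -0.00307639, -0.48615058],
       [ 0.19803767,  0.74673829,  0.63495118, -0.17443532],
       [-0.15891438, -0.61475092,  0.77254614, -1.10303178],
       [ 0.        ,  0.        ,  0.        ,  1.        ]])}
top {'camera_matrix': array([[394.64334281,   0.        , 324.48205529],
       [  0.        , 394.64334281, 200.64497244],
       [  0.        ,   0.        ,   1.        ]]), 'world_to_cam': array([[-1.34893065e-02, -9.99467688e-01,  2.97048630e-02,
         6.19730263e-04],
       [ 9.91845160e-01, -9.60934777e-03,  1.27085952e-01,
        -4.94730287e-01],
       [-1.26732858e-01,  3.11769260e-02,  9.91446812e-01,
        -1.04848691e+00],
       [ 0.00000000e+00,  0.00000000e+00,  0.00000000e+00,
         1.00000000e+00]])}
{'clock': 0.1, 'joint_pos': array([-1.25160635,  0.33279001, -0.06470618,  1.46082152,  0.02156497,
        1.34991405, -0.08847877]), 'joint_velocities': array([ 9.64414139e-04, -1.52596884e-03, -1.03030208e-03, -4.28311269e-05,
        1.16547738e-03, -1.50880126e-03,  1.91743403e-03]), 'tau': array([ 1.14826409e-03, -6.26748276e+01,  4.87609324e-02, -3.92420948e+01,
        1.62888563e-02,  6.99712764e-03, -2.65371810e-06]), 'position': array([0.20936688, 0.58855795, 0.24162425]), 'ee_rot': array([ 1.70045693e-01,  9.85435984e-01, -6.12314887e-04, -9.57319055e-05]), 'ft_force': array([-0.41020785,  0.83782296,  0.54901501]), 'torque': array([-0.00670477,  0.03605232, -0.03368766]), 'grasp_force': 0.0, 'grip_width': 0.9987949773260967}
```

View pics/top0.png

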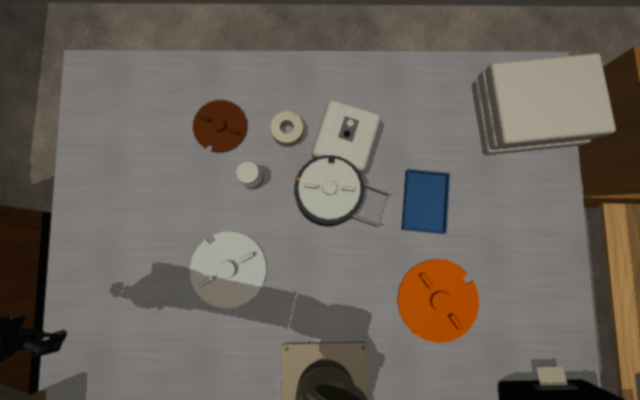

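View pics/side0.png

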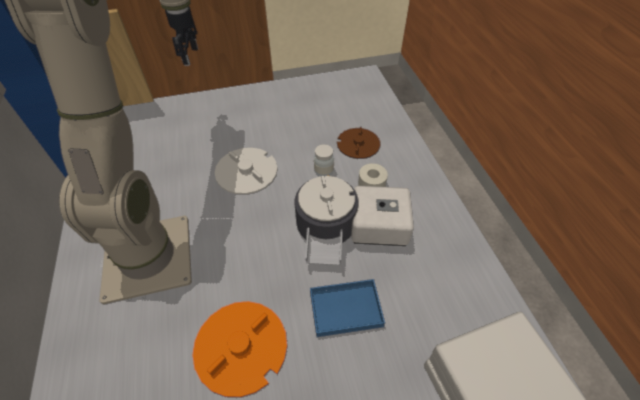

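The top view shows the candidates: a white disc on the drum (330,188), a larger white disc on the table (228,269), a brown disc (220,126) and an orange disc (438,300). The one on the drum is the smaller white disc and sits on its seal, so it is the cover meant. Its notch is near (332,160) and the pin near (297,179). I'll confirm both in an enlarged crop.

```bash
cat > h.py <<'E'
import numpy as np, cv2
from workcell import manip, imaging
def ray(n,u,v):
    m=imaging.camera_model(n);K=m["camera_matrix"];T=m["world_to_cam"]
    d=np.array([(u-K[0,2])/K[0,0],-(v-K[1,2])/K[1,1],-1])
    R=T[:3,:3];return -R.T@T[:3,3],R.T@d
def at(n,u,v,z):
    c,d=ray(n,u,v);return c+d*(z-c[2])/d[2]
def proj(n,p):
    m=imaging.camera_model(n);K=m["camera_matrix"];T=m["world_to_cam"]
    q=T[:3,:3]@np.array(p)+T[:3,3];return np.array([K[0,2]+K[0,0]*q[0]/-q[2],K[1,2]-K[1,1]*q[1]/-q[2]])
E
python3 - <<'E'
import cv2
t=cv2.imread("pics/top0.png")[135:245,265:405]; s=cv2.imread("pics/side0.png")[165:255,280:390]
cv2.imwrite("pics/c0.png",cv2.vconcat([cv2.resize(t,(700,550),interpolation=cv2.INTER_CUBIC)]))
E
```

```text
(no output)
```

View pics/c0.png

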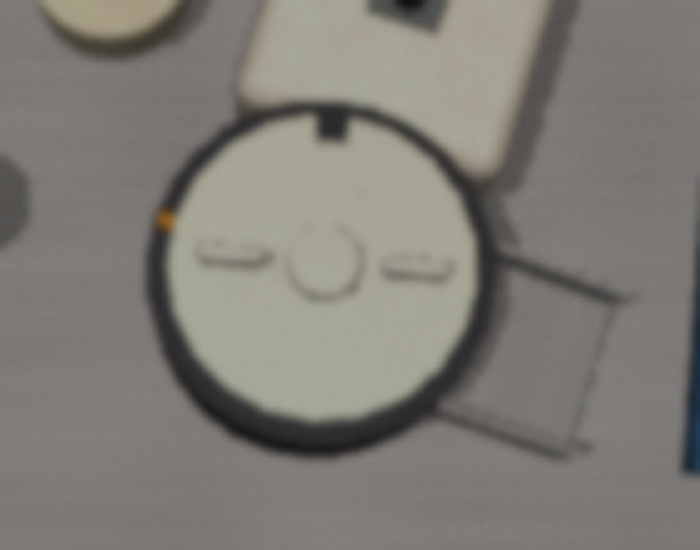

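The crop shows the disc centre at (323,268), the notch at (332,128) pointing away from the robot, the brass pin at (167,220), the fin tops at (236,252) and (418,267), and the boss at (325,261).

```bash
python3 - <<'E'
from h import *
f=lambda u,v,z:at("top",(u+.5)/5-.5+265,(v+.5)/5-.5+135,z)
D=f(323,268,.124);B=f(325,261,.142);N=f(332,128,.121);P=f(167,220,.115);F1=f(236,252,.144);F2=f(418,267,.144)
for n,p in zip("D B N P F1 F2".split(),(D,B,N,P,F1,F2)):
    r=p-D; print(n,p.round(4),np.degrees(np.arctan2(r[1],r[0])).round(1),np.hypot(*r[:2]).round(4))
d=F1-F2;print("fin axis",np.degrees(np.arctan2(d[1],d[0])), "mid",(F1+F2)/2)
o=manip.get_obs();from scipy.spatial.transform import Rotation as R
print(R.from_quat(o["ee_rot"]).as_matrix().round(3)); print(imaging.camera_model("wrist"), manip.finger_overhang)
# drum top circle from side view
print("jar",at("top",250,175,.09),"roll",at("top",287,127,.05),"tray",at("top",426,202,.01))
E
```

```text
D [ 0.5143 -0.0145  0.124 ] 0.0 0.0
B [ 0.5149 -0.0147  0.142 ] -22.2 0.0007
N [ 0.5868 -0.0203  0.121 ] -4.6 0.0727
P [0.5411 0.0639 0.115 ] 71.2 0.0829
F1 [0.5194 0.0291 0.144 ] 83.3 0.0439
F2 [ 0.5112 -0.0605  0.144 ] -93.9 0.0461
fin axis 84.73704311331471 mid [ 0.51529942 -0.01568623  0.144     ]
[[-0.942  0.335 -0.   ]
 [ 0.335  0.942 -0.001]
 [-0.    -0.001 -1.   ]]
{'camera_matrix': array([[309.70691629,   0.        , 318.2796098 ],
       [  0.        , 309.70691629, 203.00619497],
       [  0.        ,   0.        ,   1.        ]]), 'hand_eye': array([[-2.19175036e-04,  9.54781708e-01,  2.97307655e-01,
         7.56971467e-02],
       [ 9.99999290e-01,  5.57623301e-04, -1.05356738e-03,
         5.57960455e-04],
       [-1.17171254e-03,  2.97307213e-01, -9.54781152e-01,
        -1.32019071e-01],
       [ 0.00000000e+00,  0.00000000e+00,  0.00000000e+00,
         1.00000000e+00]])} 0.011
jar [0.55617771 0.18912455 0.09      ] roll [0.69732607 0.09573347 0.05      ] tray [ 0.49085169 -0.29136047  0.01      ]
```

jog_arm([
  {"gripper":0.9,"offset":[-0.0272,-0.0259,0],"rotation":[0,0,0]},
  {"gripper":0.9,"offset":[-0.0272,-0.0259,0],"rotation":[0,0,0]},
  {"gripper":0.9,"offset":[-0.0272,-0.0259,0],"rotation":[0,0,0]},
  {"gripper":0.9,"offset":[-0.0272,-0.0259,0],"rotation":[0,0,0]},
  {"gripper":0.9,"offset":[-0.0272,-0.0259,0],"rotation":[0,0,0]},
  {"gripper":0.9,"offset":[-0.0272,-0.0259,0],"rotation":[0,0,0]},
  {"gripper":0.9,"offset":[-0.0272,-0.0259,0],"rotation":[0,0,0]},
  {"gripper":0.9,"offset":[-0.0272,-0.0259,0],"rotation":[0,0,0]},
  {"gripper":0.9,"offset":[-0.0272,-0.0259,0],"rotation":[0,0,0]},
  {"gripper":0.9,"offset":[-0.0272,-0.0259,0],"rotation":[0,0,0]},
  {"gripper":0.9,"offset":[-0.0272,-0.0259,0],"rotation":[0,0,0]},
  {"gripper":0.9,"offset":[-0.0272,-0.0259,0],"rotation":[0,0,0]},
  {"gripper":0.9,"offset":[-0.0272,-0.0259,0],"rotation":[0,0,0]},
  {"gripper":0.9,"offset":[-0.0272,-0.0259,0],"rotation":[0,0,0]},
  {"gripper":0.9,"offset":[-0.0272,-0.0259,0],"rotation":[0,0,0]},
  {"gripper":0.9,"offset":[-0.0272,-0.0259,0],"rotation":[0,0,0]},
  {"gripper":0.9,"offset":[-0.0272,-0.0259,0],"rotation":[0,0,0]},
  {"gripper":0.9,"offset":[-0.0272,-0.0259,0],"rotation":[0,0,0]},
  {"gripper":0.9,"offset":[0,0,0],"rotation":[0,0,0]},
])

```text
clock: 2.0
position: [0.5154, -0.0197, 0.2422]
ee_rot: [0.173, 0.985, -0.001, 0.0]
ft_force: [0.5, 0.2, 0.2]
grip_width: 0.897
grasp_force: 0.0
```

jog_arm([
  {"gripper":0.9,"offset":[0,0,0],"rotation":[0,0,8.5]},
  {"gripper":0.9,"offset":[0,0,0],"rotation":[0,0,8.5]},
  {"gripper":0.9,"offset":[0,0,0],"rotation":[0,0,8.5]},
  {"gripper":0.9,"offset":[0,0,0],"rotation":[0,0,8.5]},
  {"gripper":0.9,"offset":[0,0,0],"rotation":[0,0,8.5]},
  {"gripper":0.9,"offset":[0,0,0],"rotation":[0,0,8.5]},
  {"gripper":0.9,"offset":[0,0,0],"rotation":[0,0,8.5]},
  {"gripper":0.9,"offset":[0,0,0],"rotation":[0,0,8.5]},
  {"gripper":0.9,"offset":[0,0,0],"rotation":[0,0,8.5]},
  {"gripper":0.9,"offset":[0,0,0],"rotation":[0,0,8.5]},
  {"gripper":0.9,"offset":[0,0,0],"rotation":[0,0,8.5]},
  {"gripper":0.9,"offset":[0,0,0],"rotation":[0,0,8.5]},
  {"gripper":0.9,"offset":[0,0,0],"rotation":[0,0,8.5]},
  {"gripper":0.9,"offset":[0,0,0],"rotation":[0,0,8.5]},
  {"gripper":0.9,"offset":[0,0,0],"rotation":[0,0,8.5]},
  {"gripper":0.9,"offset":[0,0,0],"rotation":[0,0,8.5]},
  {"gripper":0.9,"offset":[0,0,0],"rotation":[0,0,8.5]},
  {"gripper":0.9,"offset":[0,0,0],"rotation":[0,0,8.5]},
  {"gripper":0.9,"offset":[0,0,0],"rotation":[0,0,8.5]},
  {"gripper":0.9,"offset":[0,0,0],"rotation":[0,0,0]},
])

```text
clock: 4.0
position: [0.5142, -0.0141, 0.242]
ee_rot: [1.0, -0.01, -0.0, -0.0]
ft_force: [-0.5, 0.2, 0.1]
grip_width: 0.904
grasp_force: 0.0
```

jog_arm([
  {"gripper":0.9,"offset":[0,0,0.005],"rotation":[0,0,8.5]},
  {"gripper":0.9,"offset":[0,0,0.005],"rotation":[0,0,8.5]},
  {"gripper":0.9,"offset":[0,0,0.005],"rotation":[0,0,8.5]},
  {"gripper":0.9,"offset":[0,0,0.005],"rotation":[0,0,8.5]},
  {"gripper":0.9,"offset":[0,0,0],"rotation":[0,0,0]},
  {"gripper":0.9,"offset":[0,0,0],"rotation":[0,0,0]},
])

```text
clock: 4.6
position: [0.5144, -0.0143, 0.2223]
ee_rot: [0.955, -0.298, -0.0, -0.0]
ft_force: [0.3, 0.5, 0.2]
grip_width: 0.899
grasp_force: 0.0
```

```bash
cat >> h.py <<'E'
from scipy.spatial.transform import Rotation as R
def wmodel(o):
    m=imaging.camera_model("wrist");T=np.eye(4);T[:3,:3]=R.from_quat(o["ee_rot"]).as_matrix();T[:3,3]=o["position"]
    return m["camera_matrix"],T@m["hand_eye"]
def wat(o,u,v,z):
    K,T=wmodel(o);x=(u-K[0,2])/K[0,0];y=(v-K[1,2])/K[1,1];r=np.hypot(x,y)
    s=np.sin(r)/r;d=T[:3,:3]@np.array([x*s,-y*s,-np.cos(r)]);c=T[:3,3]
    return c+d*(z-c[2])/d[2]
def wproj(o,p):
    K,T=wmodel(o);q=np.linalg.inv(T)@np.append(p,1);q=np.array([q[0],-q[1],-q[2]])
    t=np.arctan2(np.hypot(q[0],q[1]),q[2]);h=np.hypot(q[0],q[1])
    return K[:2,2]+K[0,0]*t*q[:2]/h
E
python3 - <<'E'
from h import *
import pickle
o=manip.get_obs();im=imaging.camera("wrist");pickle.dump(o,open("o1.pkl","wb"))
print(o["position"],o["joint_pos"],o["ee_rot"])
cv2.imwrite("pics/w1.png",im);cv2.imwrite("pics/w1b.png",cv2.resize(im,(800,500),interpolation=cv2.INTER_CUBIC))
E
```

```text
[ 0.51439751 -0.01425263  0.22230936] [-0.71582954  0.10033925  0.70470759  1.8095608  -0.06838015  1.2564184
 -2.16815471] [ 9.54603703e-01 -2.97878756e-01 -1.29190177e-04 -3.21445427e-06]
```

View pics/w1b.png

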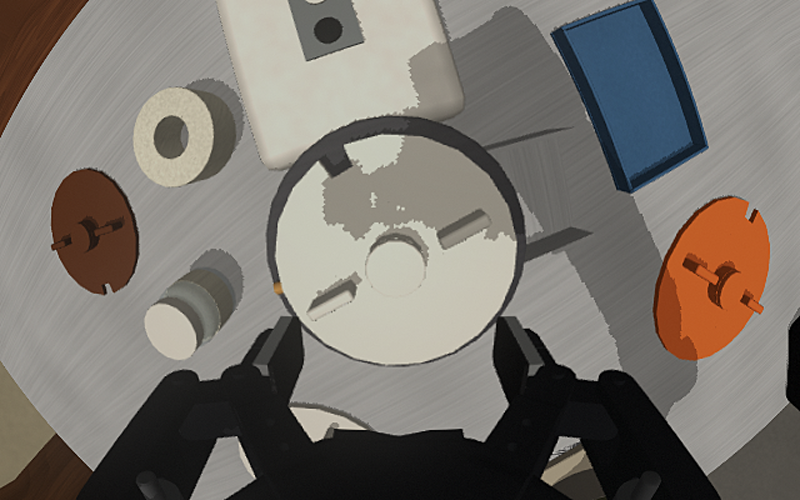

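The wrist view (scaled 1.25×) shows the notch near (337,165), the pin tip at (278,288), the boss top at (396,266) and the fins at (333,299) and (464,229). The fingers stand left and right, on the trailing side of the fins.

```bash
python3 - <<'E'
from h import *
import pickle
o=pickle.load(open("o1.pkl","rb"))
f=lambda u,v,z:wat(o,u/1.25,v/1.25,z)
B=f(396,266,.142)
for n,p in dict(B=B,N=f(337,166,.122),P=f(278,288,.115),F1=f(333,299,.144),F2=f(465,228,.144)).items():
    r=p-B;print(n,p.round(4),np.degrees(np.arctan2(r[1],r[0])).round(1),np.hypot(*r[:2]).round(4))
E
python3 - <<'E'
import cv2
im=cv2.imread("pics/w1.png")[85:300,205:425]
cv2.imwrite("pics/w1c.png",cv2.resize(im,(610,597),interpolation=cv2.INTER_CUBIC))
E
```

```text
B [ 0.5175 -0.014   0.142 ] 0.0 0.0
N [ 0.5842 -0.0169  0.122 ] -2.5 0.0667
P [0.5428 0.0679 0.115 ] 72.8 0.0857
F1 [0.5222 0.0286 0.144 ] 83.6 0.0429
F2 [ 0.5145 -0.0593  0.144 ] -93.8 0.0454
```

jog_arm([
  {"gripper":0.9,"offset":[0.0013,-0.0009,0.01],"rotation":[0,0,0]},
  {"gripper":0.9,"offset":[0,0,0.01],"rotation":[0,0,0]},
  {"gripper":0.9,"offset":[0,0,0.01],"rotation":[0,0,0]},
  {"gripper":0.9,"offset":[0,0,0.01],"rotation":[0,0,0]},
  {"gripper":0.9,"offset":[0,0,0.01],"rotation":[0,0,0]},
  {"gripper":0.9,"offset":[0,0,0.01],"rotation":[0,0,0]},
  {"gripper":0.9,"offset":[0,0,0.01],"rotation":[0,0,0]},
  {"gripper":0.9,"offset":[0,0,0.01],"rotation":[0,0,0]},
  {"gripper":0.9,"offset":[0,0,0],"rotation":[0,0,0]},
  {"gripper":0.9,"offset":[0,0,0],"rotation":[0,0,-5]},
  {"gripper":0.9,"offset":[0,0,0],"rotation":[0,0,-5]},
  {"gripper":0.9,"offset":[0,0,0],"rotation":[0,0,-5]},
  {"gripper":0.9,"offset":[0,0,0],"rotation":[0,0,-5]},
  {"gripper":0.9,"offset":[0,0,0],"rotation":[0,0,-5]},
  {"gripper":0.9,"offset":[0,0,0],"rotation":[0,0,0]},
])

```text
clock: 6.15
position: [0.5164, -0.0145, 0.1427]
ee_rot: [0.996, -0.087, 0.0, -0.0]
ft_force: [-0.1, 0.2, 0.6]
grip_width: 0.899
grasp_force: 0.1
```

```bash
python3 - <<'E'
from h import *
import pickle
o=manip.get_obs();im=imaging.camera("wrist");pickle.dump(o,open("o2.pkl","wb"))
print(o["position"],o["ee_rot"],o["ft_force"],o["torque"])
cv2.imwrite("pics/w2.png",im);cv2.imwrite("pics/w2b.png",cv2.resize(im[60:360,120:520],(800,600),interpolation=cv2.INTER_CUBIC))
E
```

```text
[ 0.51637162 -0.01449824  0.14265154] [ 9.96187771e-01 -8.72341078e-02  3.27945404e-04 -1.67542967e-04] [-0.08608611  0.21331359  0.64354377] [-0.00637089 -0.00623913  0.01563589]
```

View pics/w2b.png

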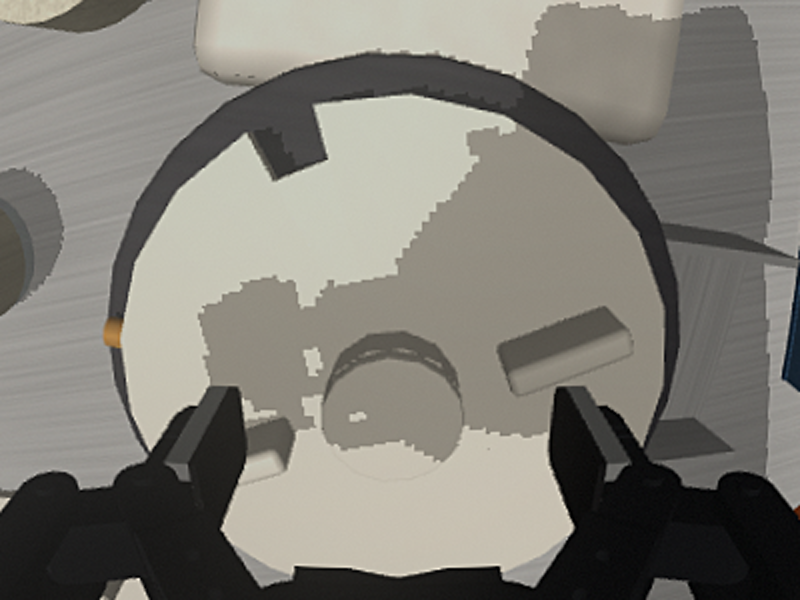

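The crop shows the notch at (290,140), the pin at (113,333), the right fin ahead of the right finger, and the left finger up against or over the left fin.

```bash
python3 - <<'E'
from h import *
import pickle
o=pickle.load(open("o2.pkl","rb"))
f=lambda u,v,z:wat(o,u/2+120,v/2+60,z)
B=np.array([.516,-.0145,0])
for n,p in dict(Boss=f(393,412,.142),N=f(299,167,.124),N2=f(283,117,.124),P=f(113,333,.115),F2=f(577,360,.144)).items():
    r=p-B;print(n,p.round(4),np.degrees(np.arctan2(r[1],r[0])).round(1),np.hypot(*r[:2]).round(4))
# tool-frame tip projection guesses
Rm=R.from_quat(o["ee_rot"]).as_matrix()
for dz in(-.002,.011,.0):
  for y in(.038,-.038):
    p=o["position"]+Rm@np.array([.011,y,dz]);print(dz,y,((wproj(o,p)-[120,60])*2).round())
E
```

```text
Boss [ 0.5196 -0.0135  0.142 ] 15.6 0.0037
N [ 0.5798 -0.0007  0.124 ] 12.2 0.0652
N2 [0.5927 0.0008 0.124 ] 11.3 0.0782
P [0.543  0.0677 0.115 ] 71.8 0.0865
F2 [ 0.5261 -0.0591  0.144 ] -77.3 0.0457
-0.002 0.038 [558. 385.]
-0.002 -0.038 [240. 385.]
0.011 0.038 [546. 363.]
0.011 -0.038 [252. 363.]
0.0 0.038 [556. 382.]
0.0 -0.038 [242. 382.]
```

The cover has turned about 17° with the tips barely below the fin tops, so I'll lower 7 mm and carry on.

jog_arm([
  {"gripper":0.9,"offset":[0,0,0],"rotation":[0,0,2]},
  {"gripper":0.9,"offset":[0,0,0.004],"rotation":[0,0,0]},
  {"gripper":0.9,"offset":[0,0,0.003],"rotation":[0,0,0]},
  {"gripper":0.9,"offset":[0,0,0],"rotation":[0,0,0]},
  {"gripper":0.9,"offset":[0,0,0],"rotation":[0,0,-4]},
  {"gripper":0.9,"offset":[0,0,0],"rotation":[0,0,-4]},
  {"gripper":0.9,"offset":[0,0,0],"rotation":[0,0,-4]},
  {"gripper":0.9,"offset":[0,0,0],"rotation":[0,0,-4]},
  {"gripper":0.9,"offset":[0,0,0],"rotation":[0,0,-4]},
  {"gripper":0.9,"offset":[0,0,0],"rotation":[0,0,-4]},
  {"gripper":0.9,"offset":[0,0,0],"rotation":[0,0,-4]},
  {"gripper":0.9,"offset":[0,0,0],"rotation":[0,0,-4]},
  {"gripper":0.9,"offset":[0,0,0],"rotation":[0,0,-4]},
  {"gripper":0.9,"offset":[0,0,0],"rotation":[0,0,-4]},
  {"gripper":0.9,"offset":[0,0,0],"rotation":[0,0,-4]},
  {"gripper":0.9,"offset":[0,0,0],"rotation":[0,0,-4]},
  {"gripper":0.9,"offset":[0,0,0],"rotation":[0,0,-4]},
  {"gripper":0.9,"offset":[0,0,0],"rotation":[0,0,0]},
])

```text
clock: 8.0
position: [0.516, -0.0145, 0.1352]
ee_rot: [0.94, 0.342, -0.0, -0.0]
ft_force: [0.7, -0.2, 0.1]
grip_width: 0.899
grasp_force: 0.0
```

```bash
python3 - <<'E'
from h import *
import pickle
o=manip.get_obs();im=imaging.camera("wrist");pickle.dump(o,open("o3.pkl","wb"))
print(o["position"],o["ee_rot"],o["ft_force"],o["torque"],o["joint_pos"])
cv2.imwrite("pics/w3.png",im);cv2.imwrite("pics/w3b.png",cv2.resize(im[60:360,120:520],(800,600),interpolation=cv2.INTER_CUBIC))
E
```

```text
[ 0.51602185 -0.0145033   0.13520472] [ 9.39767909e-01  3.41813207e-01 -6.79597234e-05 -6.05857482e-05] [ 0.66737655 -0.1664246   0.05029445] [ 0.01341176 -0.00466002 -0.02396019] [-0.54223393  0.19368531  0.53568759  1.90278209 -0.11203777  1.0745223
 -0.83436185]
```

View pics/w3b.png

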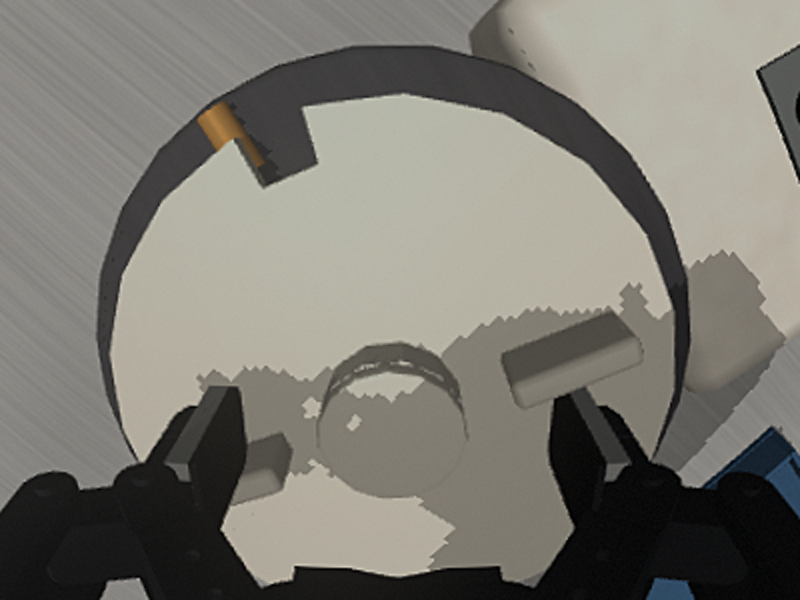

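The notch now stands just short of the pin. Its corners are (235,140), (304,107), (265,187) and (318,162), and the pin's outer end is at (210,111).

```bash
python3 - <<'E'
from h import *
import pickle
o=pickle.load(open("o3.pkl","rb"))
f=lambda u,v,z:wat(o,u/2+120,v/2+60,z)
for B in([.516,-.0145,0],[.5175,-.014,0]):
 for n,p in dict(Boss=f(393,422,.142),No=(f(235,140,.124)+f(304,107,.124))/2,Ni=(f(265,187,.124)+f(318,162,.124))/2,F2=(f(507,373,.144)+f(624,330,.144))/2,P=f(210,111,.116)).items():
    r=p-B;print(n,p.round(4),np.degrees(np.arctan2(r[1],r[0])).round(1),np.hypot(*r[:2]).round(4))
E
```

```text
Boss [ 0.5191 -0.0107  0.142 ] 50.8 0.0049
No [0.5518 0.0543 0.124 ] 62.5 0.0776
Ni [0.5457 0.0427 0.124 ] 62.6 0.0644
F2 [ 0.5579 -0.0284  0.144 ] -18.4 0.0441
P [0.5438 0.0694 0.116 ] 71.7 0.0884
Boss [ 0.5191 -0.0107  0.142 ] 64.0 0.0037
No [0.5518 0.0543 0.124 ] 63.3 0.0764
Ni [0.5457 0.0427 0.124 ] 63.6 0.0633
F2 [ 0.5579 -0.0284  0.144 ] -19.7 0.0429
P [0.5438 0.0694 0.116 ] 72.5 0.0874
```

jog_arm([
  {"gripper":0.9,"offset":[0,0,0],"rotation":[0,0,-3]},
  {"gripper":0.9,"offset":[0,0,0],"rotation":[0,0,-3]},
  {"gripper":0.9,"offset":[0,0,0],"rotation":[0,0,-3]},
  {"gripper":0.9,"offset":[0,0,0],"rotation":[0,0,0]},
  {"gripper":0.9,"offset":[0,0,0],"rotation":[0,0,0]},
])

```text
clock: 8.55
position: [0.5161, -0.0145, 0.1353]
ee_rot: [0.911, 0.413, 0.0, -0.0]
ft_force: [-0.6, -0.0, -0.1]
grip_width: 0.899
grasp_force: 0.0
```

```bash
python3 - <<'E'
from h import *
import pickle
o=manip.get_obs();im=imaging.camera("wrist");pickle.dump(o,open("o4.pkl","wb"))
print(o["position"],o["ee_rot"],o["ft_force"])
cv2.imwrite("pics/w4.png",im);cv2.imwrite("pics/w4b.png",cv2.resize(im[70:170,190:310],(720,600),interpolation=cv2.INTER_CUBIC))
E
```

```text
[ 0.51610819 -0.01448369  0.13529752] [ 9.10826686e-01  4.12788985e-01  4.00710952e-05 -2.39610753e-05] [-0.64275939 -0.00771209 -0.12765753]
```

View pics/w4b.png

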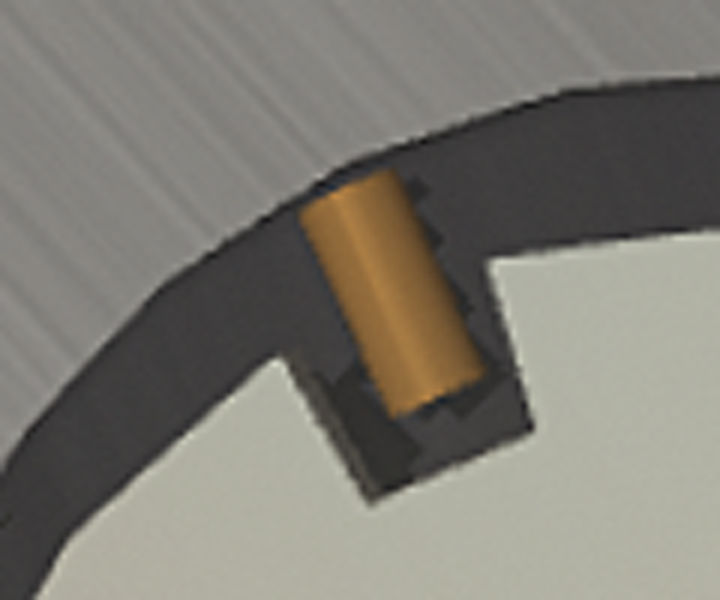

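The pin now shows fully inside the notch. The notch corners are (280,356), (487,262), (371,503) and (534,431). The pin's ends are centred at (347,191) and (440,396).

```bash
python3 - <<'E'
from h import *
import pickle
o=pickle.load(open("o4.pkl","rb"))
f=lambda u,v,z:wat(o,(u+.5)/6-.5+190,(v+.5)/6-.5+70,z)
No=(f(280,356,.124)+f(487,262,.124))/2;Ni=(f(371,503,.124)+f(534,431,.124))/2
P1=f(347,191,.1145);P2=f(440,396,.1145)
for n,d in(("notch",No-Ni),("pin",P1-P2)):print(n,np.degrees(np.arctan2(d[1],d[0])).round(1))
for B in([.516,-.0145,0],[.5175,-.0135,0]):
 for n,p in dict(No=No,Ni=Ni,P1=P1,P2=P2).items():
    r=p-B;print(n,p.round(4),np.degrees(np.arctan2(r[1],r[0])).round(1),np.hypot(*r[:2]).round(4))
E
```

```text
notch 71.1
pin 71.9
No [0.5408 0.0596 0.124 ] 71.5 0.0781
Ni [0.5364 0.0467 0.124 ] 71.5 0.0645
P1 [0.5437 0.07   0.1145] 71.9 0.0889
P2 [0.5378 0.0519 0.1145] 71.8 0.0699
No [0.5408 0.0596 0.124 ] 72.3 0.0767
Ni [0.5364 0.0467 0.124 ] 72.5 0.0631
P1 [0.5437 0.07   0.1145] 72.6 0.0875
P2 [0.5378 0.0519 0.1145] 72.8 0.0685
```

The notch is aligned to about 0.4°. I'll trim that, back off, lift, shut the fingers and go to just above the boss.

jog_arm([
  {"gripper":0.9,"offset":[0,0,0],"rotation":[0,0,-0.4]},
  {"gripper":0.9,"offset":[0,0,0],"rotation":[0,0,0]},
  {"gripper":0.9,"offset":[0,0,0],"rotation":[0,0,4]},
  {"gripper":0.9,"offset":[0,0,0],"rotation":[0,0,2]},
  {"gripper":0.9,"offset":[0,0,-0.015],"rotation":[0,0,0]},
  {"gripper":0.9,"offset":[0,0,-0.02],"rotation":[0,0,0]},
  {"gripper":0.9,"offset":[0,0,-0.015],"rotation":[0,0,0]},
  {"gripper":0,"offset":[0,0,0],"rotation":[0,0,0]},
  {"gripper":0,"offset":[0,0,0],"rotation":[0,0,0]},
  {"gripper":0,"offset":[0,0,0],"rotation":[0,0,0]},
  {"gripper":0,"offset":[0,0,0],"rotation":[0,0,0]},
  {"gripper":0,"offset":[0,0,0],"rotation":[0,0,0]},
  {"gripper":0,"offset":[0,0,0],"rotation":[0,0,0]},
  {"gripper":0,"offset":[0,0,0],"rotation":[0,0,0]},
  {"gripper":0,"offset":[0,0,0],"rotation":[0,0,0]},
], newtons=20)

```text
clock: 10.1
position: [0.5161, -0.0145, 0.1852]
ee_rot: [0.929, 0.369, -0.0, -0.0]
ft_force: [-0.1, -0.9, -0.2]
grip_width: -0.001
grasp_force: 0.0
```

jog_arm([
  {"gripper":0,"offset":[0,0,0.015],"rotation":[0,0,0]},
  {"gripper":0,"offset":[0,0,0.01],"rotation":[0,0,0]},
  {"gripper":0,"offset":[0,0,0.003],"rotation":[0,0,0]},
  {"gripper":0,"offset":[0,0,0],"rotation":[0,0,0]},
  {"gripper":0,"offset":[0,0,0],"rotation":[0,0,0]},
])

```text
clock: 10.6
position: [0.5163, -0.0145, 0.1576]
ee_rot: [0.929, 0.369, 0.0, 0.0]
ft_force: [0.0, -0.6, 0.7]
grip_width: 0.0
grasp_force: 0.0
```

```bash
python3 - <<'E'
from h import *
import pickle
o=manip.get_obs();im=imaging.camera("wrist");pickle.dump(o,open("o5.pkl","wb"))
print(o["position"],o["ee_rot"],o["ft_force"],o["grip_width"])
cv2.imwrite("pics/w5b.png",cv2.resize(im[60:360,120:520],(800,600),interpolation=cv2.INTER_CUBIC))
E
```

```text
[ 0.51627529 -0.01450694  0.15762357] [9.29414146e-01 3.69038375e-01 1.50012886e-04 3.18174290e-05] [ 0.01047919 -0.61301773  0.71031143] 0.0004787054409628261
```

View pics/w5b.png

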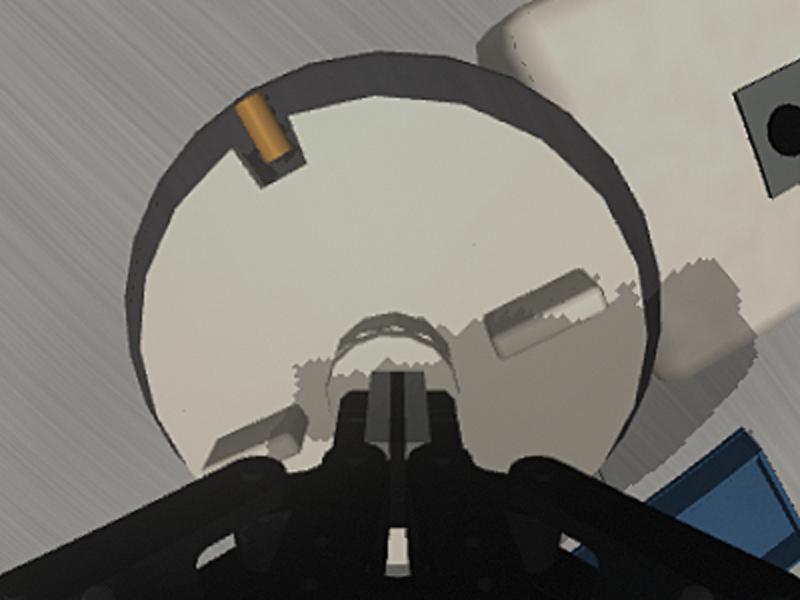

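The pin is still centred in the notch near (262,135), and the closed tips are over the boss near (397,375). Pressing now.

jog_arm([
  {"gripper":0,"offset":[0,0,0.002],"rotation":[0,0,0]},
  {"gripper":0,"offset":[0,0,0.002],"rotation":[0,0,0]},
  {"gripper":0,"offset":[0,0,0.002],"rotation":[0,0,0]},
  {"gripper":0,"offset":[0,0,0.002],"rotation":[0,0,0]},
  {"gripper":0,"offset":[0,0,0],"rotation":[0,0,0]},
])

```text
clock: 11.15
position: [0.5162, -0.0144, 0.1493]
ee_rot: [0.929, 0.369, 0.0, -0.0]
ft_force: [0.9, -0.2, 0.8]
grip_width: -0.001
grasp_force: 0.5
```

jog_arm([
  {"gripper":0,"offset":[0,0,0.0015],"rotation":[0,0,0]},
  {"gripper":0,"offset":[0,0,0.0015],"rotation":[0,0,0]},
  {"gripper":0,"offset":[0,0,0.001],"rotation":[0,0,0]},
  {"gripper":0,"offset":[0,0,0],"rotation":[0,0,0]},
])

```text
clock: 11.55
position: [0.5162, -0.0144, 0.1454]
ee_rot: [0.929, 0.369, 0.0, -0.0]
ft_force: [-0.8, -0.6, 2.5]
grip_width: 0.001
grasp_force: 1.5
```

jog_arm([
  {"gripper":0,"offset":[0,0,0.001],"rotation":[0,0,0]},
  {"gripper":0,"offset":[0,0,0.001],"rotation":[0,0,0]},
  {"gripper":0,"offset":[0,0,0],"rotation":[0,0,0]},
])

```text
clock: 11.85
position: [0.5163, -0.0145, 0.145]
ee_rot: [0.929, 0.369, 0.0, -0.0]
ft_force: [-9.2, -0.1, 23.9]
grip_width: 0.002
grasp_force: 11.9
```

jog_arm([
  {"gripper":0,"offset":[0,0,0.001],"rotation":[0,0,0]},
  {"gripper":0,"offset":[0,0,0],"rotation":[0,0,0]},
])

```text
clock: 12.05
position: [0.5164, -0.0145, 0.145]
ee_rot: [0.929, 0.369, 0.001, -0.001]
ft_force: [-15.1, -0.7, 35.0]
grip_width: -0.005
grasp_force: 17.5
```

It stops hard at TCP 0.145, which is the seated height. Now I'll withdraw and check.

jog_arm([
  {"gripper":0,"offset":[0,0,-0.003],"rotation":[0,0,0]},
  {"gripper":0,"offset":[0,0,-0.01],"rotation":[0,0,0]},
  {"gripper":0,"offset":[0,0,-0.03],"rotation":[0,0,0]},
  {"gripper":0,"offset":[0,0,-0.03],"rotation":[0,0,0]},
  {"gripper":0,"offset":[-0.03,0,-0.01],"rotation":[0,0,0]},
  {"gripper":0,"offset":[-0.03,0,0],"rotation":[0,0,0]},
  {"gripper":0,"offset":[0,0,0],"rotation":[0,0,0]},
  {"gripper":0,"offset":[0,0,0],"rotation":[0,0,0]},
])

```text
clock: 12.85
position: [0.4723, -0.0557, 0.2256]
ee_rot: [0.93, 0.369, 0.0, -0.0]
ft_force: [-0.1, 0.8, -0.1]
grip_width: 0.003
grasp_force: 0.0
```

```bash
python3 - <<'E'
from h import *
o=manip.get_obs();im=imaging.camera("wrist");s=imaging.camera("side")
print(o["position"],o["ft_force"])
a=cv2.resize(im[20:270,150:490],(400,294));c=np.round(wproj(o,[.534,.03,.115])).astype(int)
b=im[max(c[1]-75,0):c[1]+75,max(c[0]-100,0):c[0]+100];b=cv2.resize(b,(400,300),interpolation=cv2.INTER_CUBIC)
d=cv2.resize(s[170:245,280:380],(400,300),interpolation=cv2.INTER_CUBIC)
f=cv2.resize(s,(400,300))
a=cv2.resize(im,(400,300))
cv2.imwrite("pics/end.png",cv2.vconcat([cv2.hconcat([a,b]),cv2.hconcat([f,d])]))
E
```

```text
[ 0.4723404  -0.05570361  0.22560368] [-0.05317319  0.83319081 -0.13888898]
```

View pics/end.png

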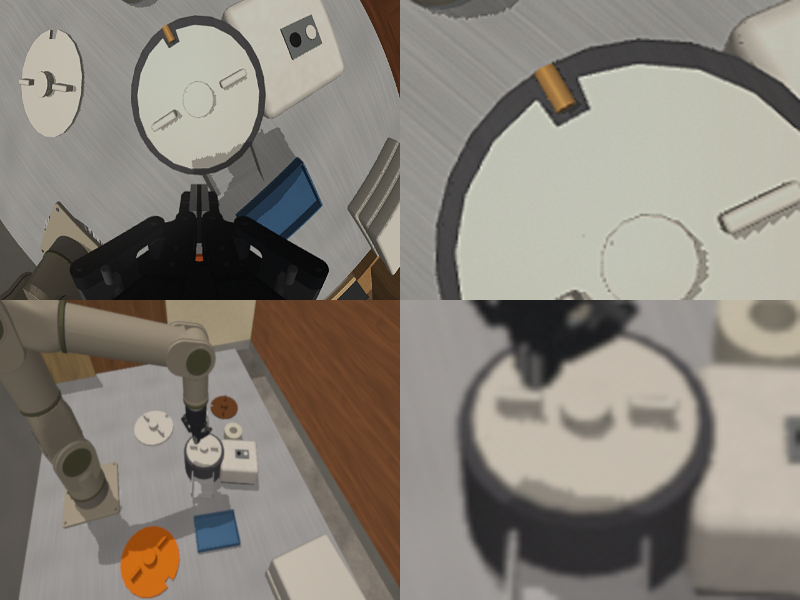

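The pin sits in the notch at (560,92), the cover lies flat and level on the drum, the hand is clear, and the bystanders have not moved. Handing in.

```bash
python3 -c "
from workcell import workorder
print(workorder.hand_in())"
```

```text
the job is handed in; nothing more can be done
None
```

The cover was turned until its notch stood over the pin, then pressed down until it stopped at the seated height; the hand is clear, the tray, jar and roll were not touched, and the job is handed in (its verdict was not reported).

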